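# Cover off the block heater and into the cleaning chamber

## Task

Take the clip-on cover off the block heater: squeeze in the spring tab on its side and, with the tab held in, lift the cover straight off. Set the cover down, without dropping it, flat and right way up on the floor of the cleaning chamber's well, beside the steel bar that lies there, let go, and push the sliding hatch fully shut against its frame. Leave everything else on the bench where it stands.

Things in the scene. Friction and masses are not known exactly. Their poses are not given: they have to be found in the camera images.
- heater: white block heater fixed to the bench, 120 (x) x 104 (y) mm, yaw up to 0.4 rad; origin under its centre. The cover's skirt rests on its deck, z = 60 mm, round an aluminium block 85 x 45 mm, 14 mm high (1.5 mm play). On its +y side a dark steel catch (44 mm long, y = 38 to 50 mm, top z = 71 mm) hooks over the tab's foot. May trade places with the tip box.
- cover_mid (a point): centre (half-way up) of the clip-on cover: a grey open-bottomed hood 96 (x) x 56 (y) x 40 (z) mm, about 140 g, walls 4 mm; axes at first parallel to the heater's, z up. It starts on the heater, held by its tab, centre 80 mm over the bench. Both long sides are free to be pinched from 14 mm above its bottom edge upwards, by fingers from above.
- tab_face (a point): middle of the free upper part of the snap tab's outer face, 4 mm above the cover's centre height. The tab: a plate 30 mm wide in the middle of the cover's +y side, standing 8 mm out from it, from the bottom edge to 34 mm up; its foot (lowest 5 mm) hooks 6 mm further out. Pinch the cover across y: a finger on the tab, the other on the plain side; 64 mm across, 56.5 mm when pressed.
- tab (a joint): travel of the snap tab, m: 0 sprung out, 0.0075 pressed right in (to -y of the cover). It springs back when let go. 4 N start it, 7 N press it right in; pressed by more than about 5.5 mm it is free of the catch.
- chamber: cleaning chamber fixed to the bench, a low white box 190 (x) x 330 (y) mm; origin under its centre on the bench, yaw up to 0.2 rad. Its +y half is an open-topped well, its -y half is closed; the hatch slides along y between rails on its top; rails and end frame reach 77 mm above the bench.
- well (a point): centre of the well's floor, 15 mm above the bench, axes as the chamber's. The well is 160 (x) x 150 (y) mm inside and 50 mm deep (rim 65 mm above the bench). A partly open hatch covers the -y end of the well.
- hatch (a joint): opening of the hatch, m: 0 shut against the end frame, 0.160 fully open; opens to -y of the chamber, is pushed shut to +y, stays where left, takes about 2 N to slide. A grey plate 176 (x) x 160 (y) x 6 mm, upper face 73 mm above the bench; measured from the well's centre its leading edge lies at y = 80 mm minus the opening.
- hatch_grip (a point): centre of the hatch's handle, an upright aluminium bar 60 (x) x 14 (y) mm, 30 mm high, standing on the hatch (73 to 103 mm above the bench), 45 mm to -y of the hatch's middle; moves with it; axes as the chamber's. It can be pushed to +y from its -y side with closed fingers.
- bottle_a: bystander, loose: white reagent bottle, 34 mm diameter, 105 mm tall; origin under its centre. To be left alone.
- bottle_b: bystander, loose: small brown jar, 32 mm diameter, 75 mm tall; origin under its centre. To be left alone.
- pen_cup: bystander, loose: clear cup of pens and scissors, 72 mm diameter, about 150 mm tall with its pens; origin under its centre. To be left alone.
- dishes: bystander, loose: stack of round culture dishes, 90 mm diameter, 45 mm tall; origin under its centre. To be left alone.
- tube_rack: bystander, loose: rack of small tubes, 75 x 180 mm, 44 mm tall; origin under its centre. To be left alone.
- marker: bystander, loose: marker pen lying down, 110 mm long, 12 mm thick; origin under its centre. To be left alone.
- timer: bystander, loose: small bench timer, 60 x 70 mm, 22 mm tall; origin under its centre. To be left alone.
- clamp_bar: bystander, loose: steel tube bar lying in the well, 22 (x) x 100 (y) mm, 14 mm high, along the well's -x wall, its centre 52 to 68 mm to -x of the well's centre; the cover goes beside it; origin under its centre. To be left alone.
- tip_box: bystander, fixed: closed tip box, 116 (x) x 78 (y) mm, 96 mm tall, white with a grey lid of about the cover's size but no tab; origin under its centre.
- cover: the same cover; origin at the centre of its bottom edge plane, 20 mm below its centre.
Mind the look-alikes: they are no part of the job. Leave any green or purple look-alike of the heater alone. Leave any purple look-alike of the cover alone.

How it is judged:
By the outcome, as a careful person would: the job done as asked, in the order asked, and still so for the second after the job is handed in, with the robot touching nothing.
It also fails if it takes over 58 s, if anything falls off the work surface, if the arm or the gripper's body presses on something with over 40 N, if the wrist force passes 120 N, or if a joint passes its speed limit or range.

## Robot

A 6-joint arm with a two-finger parallel gripper is mounted at the origin on the work surface. World frame = base frame: x ahead of the robot, y to its left, z up, the work surface at z = 0. Lengths are in mm, angles in rad, forces in N, time in s.
With the tool pointing down it reaches from about 275 to 1000 mm from the base axis. Payload 8.4 kg.
Tool frame: the origin (TCP) lies on the mounting face of the last link; the fingertips stand 173 mm ahead of it and the grasp point (between the pads) lies 155 mm ahead of it; z points along the fingers, y is the direction in which the jaws open and shut (so a half turn about z gives the same grasp; the last joint's range is limited). The gripper opens to 85 mm and grips with 20 to 120 N. Pads are 22 mm wide; open, the fingers measure 114 mm over their backs; the gripper's body (76 mm by 85 mm) begins 54 mm behind the grasp point. The pads swing forward as they close: fully open they stand 13 mm farther back than shut.
Start: joints at [1.179, 0.353, 1.633, -0, 1.155, -0.002], TCP at [237.501, 578.12, 404.681] pointing down, gripper open.
Joint ranges: [-2.63, 2.63], [-0.92, 2.1], [0.06, 2.66], [-1.3, 4.44], [0, 2.69], [-3.02, 3.02]. Speed limits (rad/s): [2.22, 2.22, 2.79, 3.14, 3.14, 3.14].

## Interface

Orientations are given as [roll, pitch, yaw] about the fixed x, y, z axes, in that order (R = Rz(yaw) Ry(pitch) Rx(roll)).
In Python, from rig import r, grab_frame, spotter gives the robot as it stands.
- The arm moves only by the tool apply_moves, never from a script. Its argument "motion" is text: rows parted by semicolons, each of 5 numbers parted by spaces: the opening, from -1 (shut) to 1 (fully open), then the shift along the tool's x, y, z as a fraction of full scale, then the turn about the tool's z as a fraction of full scale. In form: hand x y z twist; .... A call has 1 to 20 rows; each row is the pose to reach, as a shift and turn from the pose commanded when the call began, along the tool's axes at that moment, turning the shorter way round; what a row does not reach only later rows make up. Full scale, the value 1, is 1 m for a shift and pi rad for a turn. A row lasts 1/12 s, in which the tool goes at most 41.7 mm and 7.16 degrees, less where a joint would pass 70% of its speed; a pose out of reach is approached as far as the arm can. A call with a number of a shift or a turn outside -1 to 1 is refused whole. A call with a gripper value outside its range is refused whole. The fingers move at their own pace and stop on an object; "squeeze" is the grip in N (left out, the last holds). Time passes only in rows, so rows that repeat a pose let the fingers close. It gives the time, the measured TCP pose, the force and the opening at its end, in the units of the state.
- r.sense(): the state, without advancing time (a new reading comes with each control period).
- grab_frame(name): name is "side" or "top"; returns a dict with "img" (480x640x3 uint8, red, green, blue), "fx", "fy", "cx", "cy" (pixels), "R" (3x3) and "t" (3): a world point X has camera coordinates R X + t. Camera axes: x right, y down, z forward; pixel columns grow to the right and rows downward; lengths in mm; the calibration is good to about 2 mm. A picture is of the moment at which its call begins. There is no depth.
- r.sign_off(): hands the job in, once; it reports no verdict.
Trained networks look in the newest picture that a camera, given by its name, has taken for a name from the list of things; names that differ only in an ending like _2 or _b are one class to them, and where a whole thing is asked for, a point or a joint stands for the part that bears it (a point fixed in the world has none). Each returns a list of dicts, best first, with "conf" (0 to 1); they miss things now and then, are a little off and sometimes report something else, mostly with a low value. They report only what shows in the picture. A call takes as long as a camera call. They do not tell look-alikes from the thing itself.
- spotter.boxes_of(query, camera): "point" ([x, y, z] in mm, in world coordinates, good to about 4 mm: the middle of the surface that is visible of it).
- spotter.place_of(query, camera): "point" ([x, y, z] in mm, in world coordinates, good to about 4 mm: a listed point, or the origin of a listed thing).
The state is a dict: "clock": time; "qpos": joint angles; "qvel": joint speeds; "joint_efforts": joint torques, N m; "eef_pos": TCP position; "tcp_rot": TCP orientation; "contact_force": force on the tool from outside, world axes, zero at the start; "wrist_torque": the same for the moment, N m; "opening": opening from 0.0 (shut) to 1.0 (fully open).
Only numpy, scipy, OpenCV 4.12 (cv2) and the standard library are available. Lean on these libraries where they do the work, as an engineer would, in place of code of your own. Each camera call takes 0.05 s, during which the arm holds its last target.

## Working session

There is one attempt and no reset: what is moved stays moved. The work goes in short steps, Python scripts to look and compute and a tool call to move; the robot and the scene stay as the last step left them, time stands still between calls to the robot, and variables do not carry over. Pictures are saved under pics/ and viewed, and the job is handed in when it is done.

Besides the shell and the picture viewer there is one more tool, called after "Request:" as name(argument=value, ...), one argument or row to a line, values as JSON. apply_moves: Moves the arm, as the interface text tells. Its arguments: {"type":"object","properties":{"motion":{"type":"string"},"squeeze":{"type":"number"}},"required":["motion"]}

```bash
ls; mkdir -p pics
cat > h.py <<'E'
import numpy as np, cv2
from rig import r, grab_frame, spotter
def snap(name,fn):
    f=grab_frame(name); cv2.imwrite('pics/'+fn,f['img'][:,:,::-1]); return f
def proj(f,X):
    c=np.array(f['R'])@np.array(X,float)+np.array(f['t']); return (f['fx']*c[0]/c[2]+f['cx'], f['fy']*c[1]/c[2]+f['cy'])
def unproj(f,u,v,z):
    R=np.array(f['R']);t=np.array(f['t']).ravel(); o=-R.T@t; d=R.T@np.array([(u-f['cx'])/f['fx'],(v-f['cy'])/f['fy'],1]); return o+d*(z-o[2])/d[2]
E
python3 - <<'E'
from h import *
import pickle
F={}
for c in('top','side'):
    F[c]=snap(c,c+'0.png')
pickle.dump(F,open('f0.pkl','wb'))
for q in ['heater','cover_mid','tab_face','chamber','well','hatch_grip','tip_box','clamp_bar']:
  for c in('top','side'):
    print(q,c,[(np.round(d['point']).tolist(),round(d['conf'],2)) for d in spotter.place_of(q,c)])
print(r.sense())
E
```

```text
pics
heater top [([280.0, 277.0, 0.0], 0.74), ([647.0, 226.0, -3.0], 0.73), ([398.0, 634.0, 3.0], 0.63)]
heater side [([404.0, 637.0, 3.0], 0.89), ([648.0, 230.0, 2.0], 0.74), ([279.0, 279.0, 1.0], 0.64), ([475.0, -91.0, 16.0], 0.49)]
cover_mid top [([293.0, 472.0, 18.0], 0.92), ([649.0, 227.0, 80.0], 0.82), ([643.0, 266.0, 82.0], 0.52)]
cover_mid side [([292.0, 468.0, 20.0], 0.71), ([641.0, 232.0, 76.0], 0.6)]
tab_face top [([647.0, 412.0, 2.0], 0.6), ([262.0, 455.0, 18.0], 0.53), ([529.0, -86.0, 19.0], 0.48), ([638.0, 264.0, 84.0], 0.43)]
tab_face side [([264.0, 446.0, 25.0], 0.66)]
chamber top [([522.0, -169.0, 1.0], 0.65)]
chamber side [([524.0, -171.0, -3.0], 0.92), ([514.0, -274.0, 84.0], 0.62), ([476.0, -88.0, 14.0], 0.22)]
well top [([527.0, -86.0, 19.0], 0.91)]
well side [([525.0, -93.0, 18.0], 0.83)]
hatch_grip top [([641.0, 265.0, 87.0], 0.75), ([512.0, -272.0, 89.0], 0.63)]
hatch_grip side [([512.0, -274.0, 88.0], 0.98), ([522.0, -168.0, -2.0], 0.45), ([420.0, 59.0, -3.0], 0.38), ([475.0, -86.0, 15.0], 0.19)]
tip_box top [([465.0, 191.0, -1.0], 0.85)]
tip_box side [([466.0, 194.0, 5.0], 0.89)]
clamp_bar top [([472.0, -85.0, 12.0], 0.53)]
clamp_bar side [([477.0, -87.0, 14.0], 0.59)]
{'clock': 0.9, 'qpos': array([ 1.17860595e+00,  3.52974873e-01,  1.63339287e+00, -1.27153379e-05,
        1.15520841e+00, -2.39002259e-03]), 'qvel': array([-1.13158043e-03,  1.09730149e-03,  1.05105790e-03,  9.55487359e-05,
        1.16091448e-03, -9.93072675e-04]), 'joint_efforts': array([-1.15297313e-03, -6.05173016e+01, -3.42443597e+01,  1.06618272e-04,
        1.14483471e-03,  2.39967756e-05]), 'eef_pos': array([237.49930804, 578.11941024, 404.6997289 ]), 'tcp_rot': array([3.14157617e+00, 1.16725021e-05, 2.75179743e+00]), 'contact_force': array([ 0.1536818 , -0.23054165,  0.02634937]), 'wrist_torque': array([ 0.00414884, -0.01399175, -0.01715948]), 'opening': 0.9990931623950181}
```

View pics/top0.png

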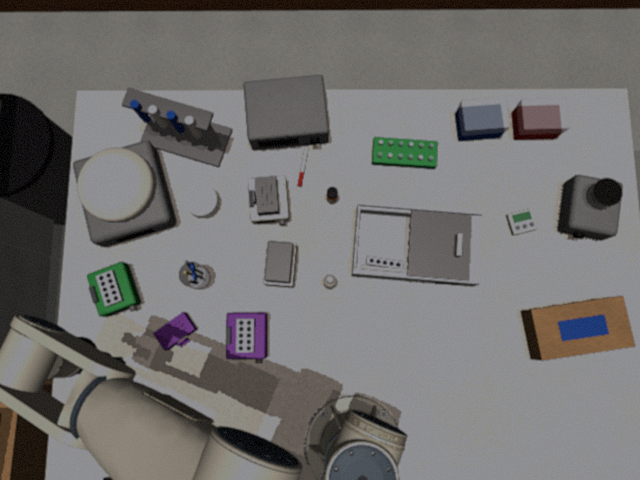

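View pics/side0.png

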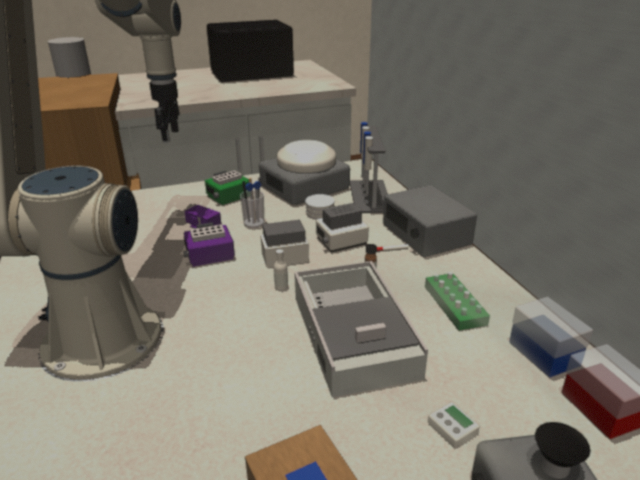

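Run:
```python
from h import *
import pickle
F=pickle.load(open('f0.pkl','rb'))
f=F['top'];i=f['img'][:,:,::-1]
a=cv2.resize(i[165:235,225:315],None,fx=8,fy=8,interpolation=cv2.INTER_CUBIC)
cv2.imwrite('pics/zh.png',a)
a=cv2.resize(i[190:300,340:500],None,fx=5,fy=5,interpolation=cv2.INTER_CUBIC)
cv2.imwrite('pics/zc.png',a)
f=F['side'];i=f['img'][:,:,::-1]
a=cv2.resize(i[190:260,300:390],None,fx=8,fy=8,interpolation=cv2.INTER_CUBIC)
cv2.imwrite('pics/zs.png',a)
```

```text
(no output)
```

View pics/zh.png

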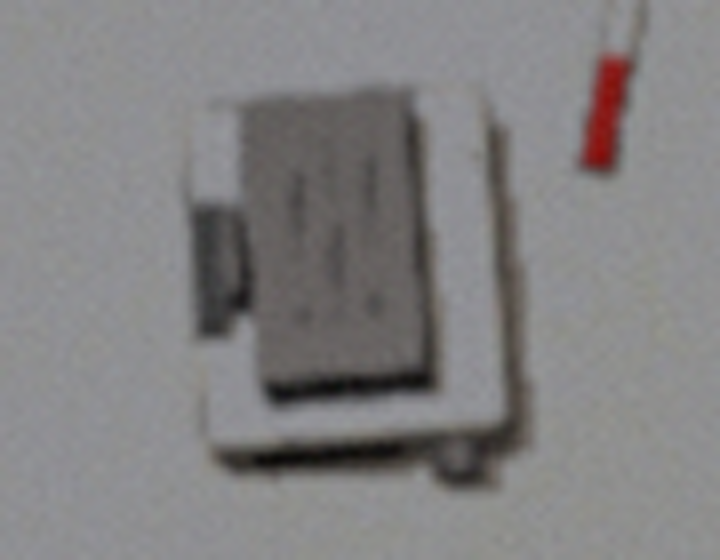

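View pics/zc.png

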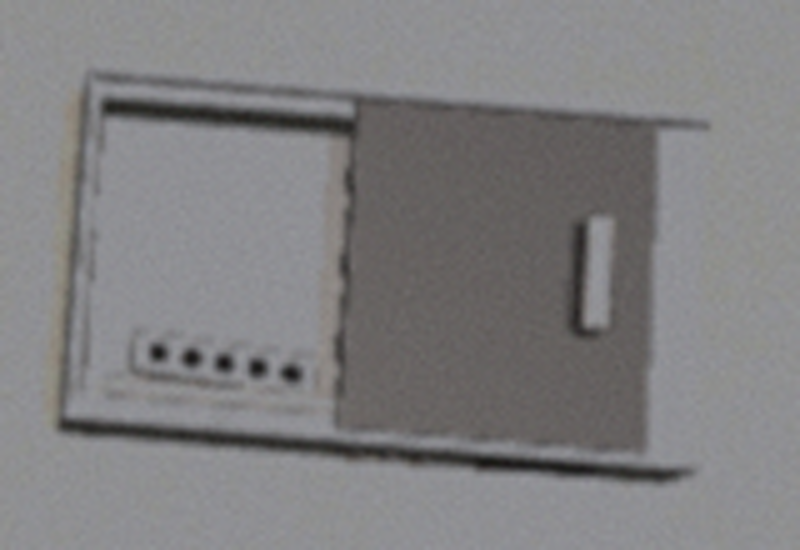

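View pics/zs.png

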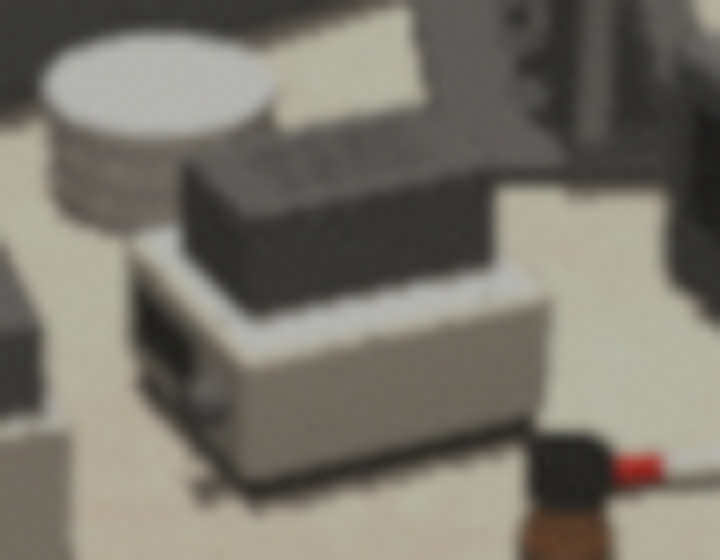

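```bash
cat > fit.py <<'E'
from h import *
import pickle
from scipy.optimize import least_squares
def fit(obs,x0,nextra=0):
    # obs: list of (f, (u,v), fn(params)->local xyz)
    def res(p):
        c,s=np.cos(p[2]),np.sin(p[2]); o=[]
        for f,uv,l in obs:
            l=l(p) if callable(l) else l
            X=[p[0]+c*l[0]-s*l[1],p[1]+s*l[0]+c*l[1],l[2]]
            q=proj(f,X); o+= [q[0]-uv[0],q[1]-uv[1]]
        return np.array(o)
    s=least_squares(res,x0,loss='soft_l1'); return s.x,np.round(res(s.x).reshape(-1,2),1)
def z(ox,oy,k,x,y): return (ox+(x+.5)/k-.5, oy+(y+.5)/k-.5)
E
python3 - <<'E'
from fit import *
F=pickle.load(open('f0.pkl','rb'));T=F['top'];S=F['side']
t=lambda x,y:z(225,165,8,x,y); s=lambda x,y:z(300,190,8,x,y)
cov=[(T,t(240,97),(48,28,100)),(T,t(410,92),(48,-28,100)),(T,t(432,375),(-48,-28,100)),(T,t(265,380),(-48,28,100))]
sc=[(S,s(250,310),(-48,-28,60)),(S,s(495,265),(48,-28,60)),(S,s(250,215),(-48,-28,100)),(S,s(490,170),(48,-28,100)),(S,s(185,165),(-48,28,100))]
he=[(T,t(190,103),(60,52,60)),(T,t(488,95),(60,-52,60)),(T,t(508,425),(-60,-52,60)),(T,t(210,447),(-60,52,60))]
sh=[(S,s(245,358),(-60,-52,60)),(S,s(548,295),(60,-52,60)),(S,s(135,240),(-60,52,60))]
for n,o in(('ct',cov),('cs',sc),('ht',he),('hs',sh),('all',cov+sc+he+sh),('c',cov+sc)):
    p,e=fit(o,[647,228,0.1]); print(n,np.round(p,3)); print(e.tolist())
c=lambda x,y:z(340,190,5,x,y)
L=lambda lx,y,zz:(lambda p:(lx,75+75-75+y(p),zz))
# frame: chamber centre; well centre at local y=+ (330/2 - ...) unknown: param p[4]; opening p[3]
ch=[(T,c(90,73),(95,165,77)),(T,c(60,430),(-95,165,77)),
 (T,c(708,124),(95,-165,77)),(T,c(692,470),(-95,-165,77)),
 (T,c(357,98),lambda p:(88,p[4]+80-p[3],73)),(T,c(335,430),lambda p:(-88,p[4]+80-p[3],73)),
 (T,c(657,128),lambda p:(88,p[4]-80-p[3],73)),(T,c(645,453),lambda p:(-88,p[4]-80-p[3],73)),
 (T,c(586,215),lambda p:(30,p[4]-45+7-p[3],103)),(T,c(612,215),lambda p:(30,p[4]-45-7-p[3],103)),
 (T,c(607,330),lambda p:(-30,p[4]-45-7-p[3],103)),(T,c(581,330),lambda p:(-30,p[4]-45+7-p[3],103)),
 (T,c(103,110),lambda p:(80,p[4]+75,65)),(T,c(83,385),lambda p:(-80,p[4]+75,65))]
p,e=fit(ch,[523,-170,-.07,.1,80]); print(p.round(3)); print(e.tolist())
E
```

```text
ct [6.45059e+02 2.26331e+02 8.30000e-02]
[[0.4, 0.6], [0.2, -0.5], [-0.1, -0.6], [-0.5, 0.5]]
cs [6.43593e+02 2.27141e+02 1.00000e-01]
[[-0.2, 1.6], [0.2, 0.1], [-0.1, 0.4], [1.3, -0.9], [-0.8, -1.7]]
ht [6.44851e+02 2.26311e+02 6.60000e-02]
[[-0.3, 0.1], [0.6, -1.4], [0.5, 0.5], [-0.9, 0.3]]
hs [6.44393e+02 2.24435e+02 5.80000e-02]
[[-0.2, 0.5], [2.0, 0.1], [-1.0, -1.1]]
all [6.44624e+02 2.26357e+02 7.10000e-02]
[[0.5, 0.6], [0.4, -0.3], [-0.3, -0.3], [-0.8, 0.6], [-0.2, 1.5], [0.6, 0.4], [-0.2, 0.3], [1.7, -0.6], [-0.3, -1.9], [-0.4, 0.3], [0.5, -1.4], [0.6, 0.5], [-0.8, 0.4], [-0.0, 0.3], [1.8, -0.4], [-1.2, -1.2]]
c [6.44428e+02 2.26576e+02 8.30000e-02]
[[0.3, 0.8], [0.1, -0.3], [-0.2, -0.3], [-0.6, 0.8], [-0.1, 1.5], [0.5, 0.3], [-0.1, 0.3], [1.6, -0.7], [-0.4, -1.8]]
[ 5.18417e+02 -1.68294e+02 -7.70000e-02  1.37369e+02  7.86180e+01]
[[-1.0, -1.1], [0.0, -1.6], [0.1, -2.0], [1.1, 0.4], [-0.6, 0.8], [0.3, 0.2], [-0.2, -0.7], [-0.0, 0.5], [-0.1, 0.2], [0.1, 0.6], [0.3, 0.5], [-0.0, 0.1], [0.0, -1.7], [-0.0, 2.6]]
```

```bash
cat > go.py <<'E'
from h import *
def rel(x,y,z,yaw):
    s=r.sense(); from scipy.spatial.transform import Rotation as Ro
    R=Ro.from_euler('xyz',s['tcp_rot']).as_matrix(); d=R.T@(np.array([x,y,z])-s['eef_pos'])
    dy=(yaw-s['tcp_rot'][2]+np.pi)%(2*np.pi)-np.pi
    print('t',round(s['clock'],2),'pos',s['eef_pos'].round(1),s['tcp_rot'].round(3),'F',s['contact_force'].round(1),'op',round(s['opening'],3),'q',s['qpos'].round(2))
    print('move',(d/1000).round(4),'twist',round(-dy/np.pi,4))
E
python3 -c "
from go import *
rel(644.5,227.5,340,0.075+np.pi)"
```

```text
t 0.9 pos [237.5 578.1 404.7] [3.142 0.    2.752] F [ 0.2 -0.2  0. ] op 0.999 q [ 1.18  0.35  1.63 -0.    1.16 -0.  ]
move [-0.5097 -0.1697  0.0647] twist -0.1479
```

Request:
apply_moves(
  motion="1 -0.51 -0.17 0 -0.148;1 -0.51 -0.17 0 -0.148;1 -0.51 -0.17 0 -0.148;1 -0.51 -0.17 0 -0.148;1 -0.51 -0.17 0 -0.148;1 -0.51 -0.17 0 -0.148;1 -0.51 -0.17 0 -0.148;1 -0.51 -0.17 0 -0.148;1 -0.51 -0.17 0 -0.148;1 -0.51 -0.17 0 -0.148;1 -0.51 -0.17 0 -0.148;1 -0.51 -0.17 0 -0.148;1 -0.51 -0.17 0.065 -0.148;1 -0.51 -0.17 0.065 -0.148;1 -0.51 -0.17 0.065 -0.148;1 -0.51 -0.17 0.065 -0.148",
  squeeze=30,
)

```text
clock: 2.23
eef_pos: [644.6, 226.0, 337.6]
tcp_rot: [-3.141, -0.004, -3.068]
contact_force: [0.7, 0.5, 1.2]
opening: 0.995
```

```bash
python3 -c "
from go import *
rel(644.5,227.5,340,0.075+np.pi)
import pickle
f=snap('side','s1.png'); g=snap('top','t1.png'); pickle.dump({'side':f,'top':g},open('f1.pkl','wb'))
cv2.imwrite('pics/s1z.png',cv2.resize(f['img'][100:280,260:440,::-1],None,fx=3.3,fy=3.3,interpolation=cv2.INTER_CUBIC))
e=r.sense()['eef_pos']
for h in (155,160,173): print(h,proj(f,[e[0],e[1],e[2]-h]))
"
```

```text
t 2.23 pos [644.6 226.  337.6] [-3.141 -0.004 -3.068] F [0.7 0.5 1.2] op 0.995 q [ 0.34  0.51  1.56  0.    1.09 -1.31]
move [-0.      0.0015 -0.0024] twist -0.0006
155 (np.float64(342.57522012010656), np.float64(180.3955429530546))
160 (np.float64(342.55041986299847), np.float64(182.11419312856887))
173 (np.float64(342.48633163269926), np.float64(186.55548773984714))
```

View pics/s1z.png

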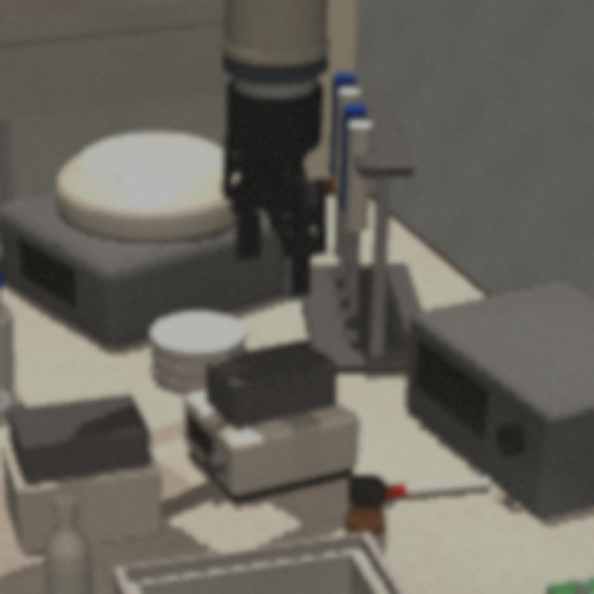

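View pics/t1.png

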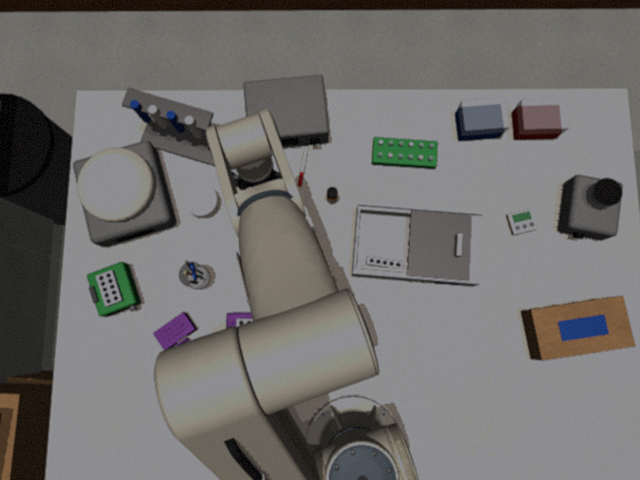

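```bash
python3 -c "
from h import *; import pickle
f=pickle.load(open('f1.pkl','rb'))['side']
e=r.sense()['eef_pos']
for sgn in(-1,1):
  for h in (155,160,165,173,180):
    print(sgn,h,[np.round(proj(f,np.array([e[0],e[1],e[2]-h])+sgn*d*np.array([-.075,.997,0])+w*np.array([.997,.075,0])),1).tolist() for d in(43,50,56) for w in (-11,11)])
cv2.imwrite('pics/s1y.png',cv2.resize(f['img'][150:200,315:375,::-1],None,fx=10,fy=10,interpolation=cv2.INTER_CUBIC))
"
```

```text
-1 155 [[345.8, 187.1], [353.4, 185.6], [347.0, 188.1], [354.6, 186.6], [348.0, 188.9], [355.6, 187.5]]
-1 160 [[345.8, 188.8], [353.4, 187.4], [347.0, 189.8], [354.5, 188.4], [348.0, 190.7], [355.6, 189.2]]
-1 165 [[345.8, 190.6], [353.3, 189.1], [347.0, 191.6], [354.5, 190.1], [348.0, 192.4], [355.5, 191.0]]
-1 173 [[345.7, 193.3], [353.2, 191.9], [346.9, 194.4], [354.4, 192.9], [347.9, 195.2], [355.4, 193.8]]
-1 180 [[345.7, 195.8], [353.2, 194.3], [346.9, 196.8], [354.4, 195.3], [347.9, 197.7], [355.4, 196.2]]
1 155 [[332.2, 175.4], [339.5, 174.1], [331.1, 174.5], [338.4, 173.2], [330.2, 173.7], [337.5, 172.4]]
1 160 [[332.2, 177.1], [339.4, 175.8], [331.1, 176.1], [338.4, 174.9], [330.2, 175.4], [337.5, 174.1]]
1 165 [[332.2, 178.7], [339.4, 177.4], [331.1, 177.8], [338.4, 176.5], [330.2, 177.0], [337.4, 175.8]]
1 173 [[332.2, 181.4], [339.4, 180.1], [331.1, 180.5], [338.3, 179.2], [330.2, 179.7], [337.4, 178.4]]
1 180 [[332.2, 183.8], [339.4, 182.4], [331.1, 182.8], [338.3, 181.5], [330.2, 182.0], [337.4, 180.7]]
```

View pics/s1y.png

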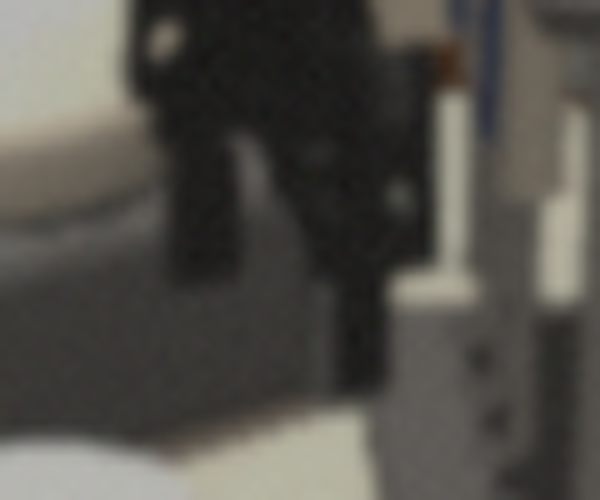

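```bash
python3 -c "
from go import *
rel(644.5,227.5,247,0.075+np.pi)"
```

```text
t 2.33 pos [644.6 227.7 340.7] [ 3.141e+00  1.000e-03 -3.066e+00] F [ 0.6 -0.4  0. ] op 1.003 q [ 0.34  0.5   1.55  0.    1.09 -1.31]
move [ 0.0002 -0.0003  0.0937] twist 0.0001
```

Request:
apply_moves(
  motion="1 0 0 0.03 0;1 0 0 0.055 0;1 0 0 0.07 0;1 0 0 0.08 0;1 0 0 0.087 0;1 0 0 0.093 0;1 0 0 0.093 0;1 0 0 0.093 0",
)

```text
clock: 3.0
eef_pos: [644.9, 227.4, 247.6]
tcp_rot: [3.141, 0.001, -3.066]
contact_force: [1.1, -0.5, -0.0]
opening: 1.006
```

```bash
python3 -c "
from go import *
f=snap('side','s2.png')
rel(644.5,227.5,247,0.075+np.pi)
cv2.imwrite('pics/s2z.png',cv2.resize(f['img'][170:260,300:400,::-1],None,fx=7,fy=6.6,interpolation=cv2.INTER_CUBIC))
"
```

```text
t 3.05 pos [645.  227.3 247.8] [ 3.141e+00  2.000e-03 -3.066e+00] F [ 0.1  0.2 -0.1] op 1.0 q [ 0.34  0.61  1.61  0.    0.92 -1.31]
move [0.0005 0.0002 0.0008] twist 0.0001
```

View pics/s2z.png

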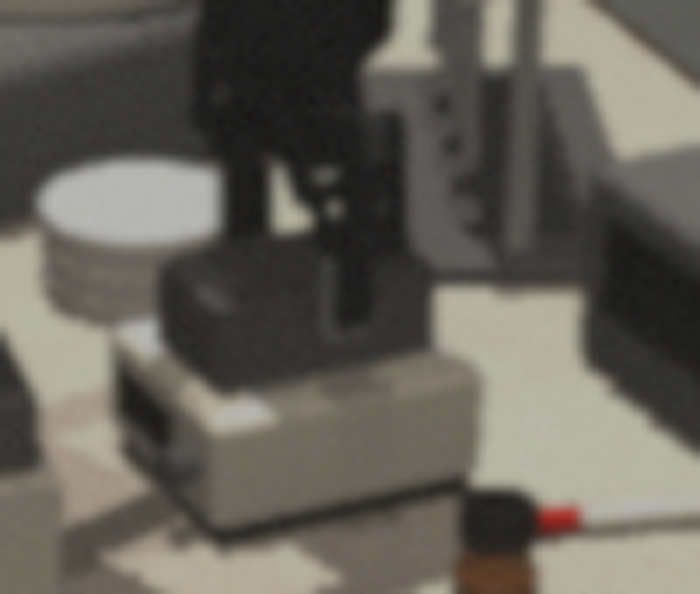

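Request:
apply_moves(
  motion="-1 0 0 0 0;-1 0 0 0 0;-1 0 0 0 0;-1 0 0 0 0;-1 0 0 0 0;-1 0 0 0 0;-1 0 0 0 0;-1 0 0 0 0;-1 0 0 0 0;-1 0 0 0 0",
  squeeze=30,
)

```text
clock: 3.88
eef_pos: [645.2, 227.3, 248.4]
tcp_rot: [3.141, 0.002, -3.067]
contact_force: [-0.6, -0.0, 7.7]
opening: 0.651
```

Request:
apply_moves(
  motion="-1 0 0 -0.004 0;-1 0 0 -0.008 0;-1 0 0 -0.014 0;-1 0 0 -0.022 0;-1 0 0 -0.03 0;-1 0 0 -0.04 0;-1 0 0 -0.04 0",
)

```text
clock: 4.47
eef_pos: [645.4, 227.3, 289.4]
tcp_rot: [3.141, 0.003, -3.066]
contact_force: [0.9, -0.2, -0.9]
opening: 0.652
```

```bash
python3 -c "
from go import *
f=snap('side','s3.png')
rel(644.5,227.5,247,0.075+np.pi)
cv2.imwrite('pics/s3z.png',cv2.resize(f['img'][170:260,300:400,::-1],None,fx=7,fy=6.6,interpolation=cv2.INTER_CUBIC))
"
```

```text
t 4.52 pos [645.2 227.2 288.4] [ 3.141e+00  3.000e-03 -3.066e+00] F [-0.7 -0.5 -1.9] op 0.651 q [ 0.34  0.56  1.59 -0.    0.99 -1.31]
move [0.0008 0.0003 0.0414] twist 0.0
```

View pics/s3z.png

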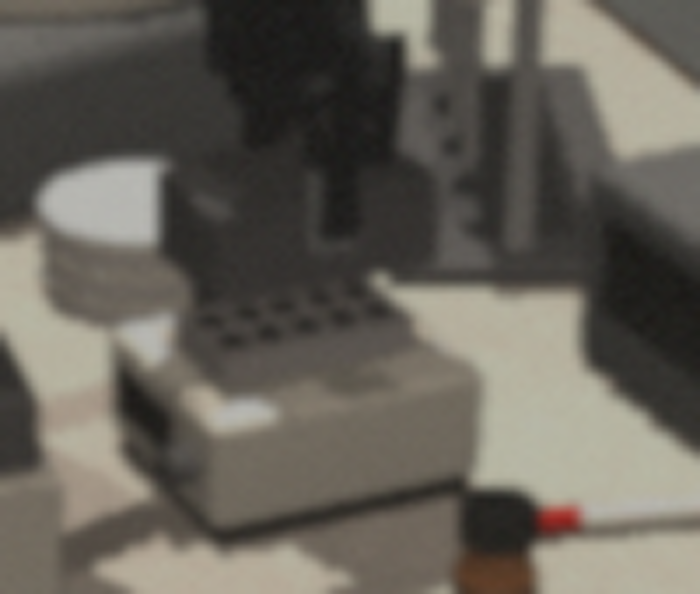

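Request:
apply_moves(
  motion="-1 0 0 -0.04 0;-1 0 0 -0.08 0;-1 0 0 -0.11 0;-1 0 0 -0.11 0",
)

```text
clock: 4.85
eef_pos: [646.2, 227.6, 404.1]
tcp_rot: [3.139, 0.01, -3.066]
contact_force: [2.0, 0.2, -1.1]
opening: 0.649
```

```bash
cat > ov.py <<'E'
from fit import *
import sys
def draw(f,box,k,p,segs,fn):
    x0,y0,x1,y1=box
    a=cv2.resize(np.ascontiguousarray(f['img'][y0:y1,x0:x1,::-1]),None,fx=k,fy=k,interpolation=cv2.INTER_CUBIC)
    c,s=np.cos(p[2]),np.sin(p[2])
    for col,pts in segs:
        q=[]
        for l in pts:
            u,v=proj(f,[p[0]+c*l[0]-s*l[1],p[1]+s*l[0]+c*l[1],l[2]]); q.append([(u-x0+.5)*k-.5,(v-y0+.5)*k-.5])
        cv2.polylines(a,[np.int32(np.round(q))],True,col,1)
    cv2.imwrite(fn,a)
def rect(cx,cy,w,h,z): return [(cx-w/2,cy-h/2,z),(cx+w/2,cy-h/2,z),(cx+w/2,cy+h/2,z),(cx-w/2,cy+h/2,z)]
def chsegs(op,bx,by=0,wy=78.6):
    return [((0,0,255),rect(0,0,190,330,77)),((0,255,0),rect(0,wy,160,150,65)),((255,0,0),rect(0,wy,160,150,15)),((255,255,0),rect(0,wy-op,176,160,73)),((0,255,255),rect(0,wy-45-op,60,14,103)),((255,0,255),rect(bx,wy+by,22,100,29))]
E
python3 - <<'E'
from ov import *
f=pickle.load(open('f0.pkl','rb'))['top']
draw(f,(340,190,500,300),5,[518.4,-168.3,-.077],chsegs(137.4,-52),'pics/ov.png')
s=pickle.load(open('f0.pkl','rb'))['side']
draw(s,(285,255,430,385),5,[518.4,-168.3,-.077],chsegs(137.4,-52),'pics/ovs.png')
E
```

```text
(no output)
```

View pics/ov.png

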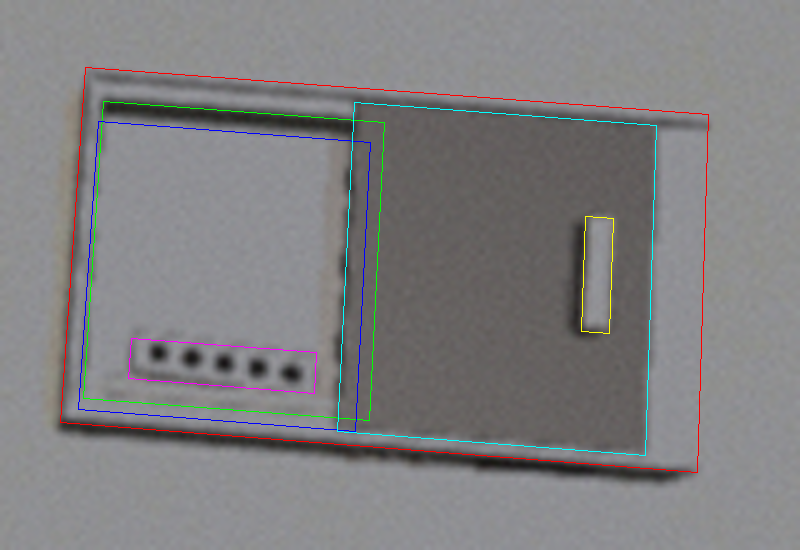

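View pics/ovs.png

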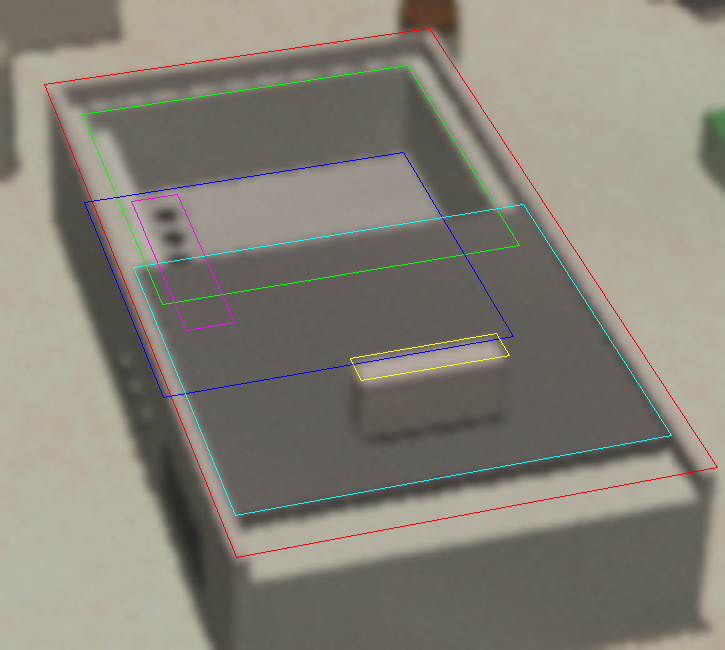

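```bash
python3 -c "
from go import *
rel(544.3,-82.2,404,np.pi-.077)
"
```

```text
t 4.85 pos [646.2 227.6 404.1] [ 3.139  0.01  -3.066] F [ 2.   0.2 -1.1] op 0.649 q [ 0.34  0.44  1.5  -0.    1.19 -1.31]
move [ 0.1249 -0.3013 -0.002 ] twist 0.0484
```

Request:
apply_moves(
  motion="-1 0.02 -0.03 0 0.005;-1 0.03 -0.06 0 0.01;-1 0.05 -0.1 0 0.02;-1 0.06 -0.14 0 0.02;-1 0.08 -0.18 0 0.03;-1 0.09 -0.22 0 0.04;-1 0.11 -0.25 0 0.048;-1 0.12 -0.28 0 0.048;-1 0.125 -0.3 0 0.048;-1 0.125 -0.301 0 0.048;-1 0.125 -0.301 0 0.048;-1 0.125 -0.301 0 0.048",
)

```text
clock: 5.85
eef_pos: [542.6, -82.2, 396.3]
tcp_rot: [3.141, -0.0, 3.065]
contact_force: [0.1, 0.1, -1.0]
opening: 0.65
```

```bash
python3 -c "
from go import *
f=snap('side','s4.png')
rel(544.3,-82.2,260,np.pi-.077)
cv2.imwrite('pics/s4z.png',f['img'][100:400,200:500,::-1].repeat(2,0).repeat(2,1))
"
```

```text
t 5.9 pos [542.7 -81.8 396.3] [ 3.141 -0.     3.066] F [ 0.7  0.1 -1.1] op 0.65 q [-0.15  0.24  1.81  0.    1.09 -1.65]
move [-0.0017 -0.0004  0.1363] twist 0.0006
```

View pics/s4z.png

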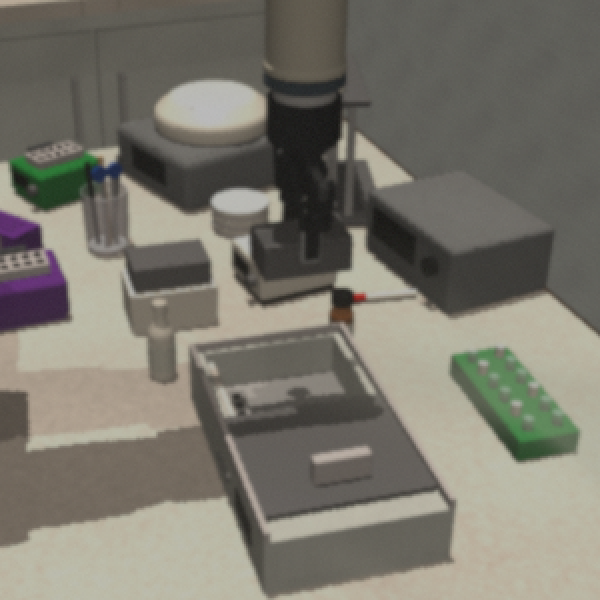

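Request:
apply_moves(
  motion="-1 -0.0017 -0.0004 0.04 0;-1 -0.0017 -0.0004 0.08 0;-1 -0.0017 -0.0004 0.105 0;-1 -0.0017 -0.0004 0.12 0;-1 -0.0017 -0.0004 0.12 0",
)

```text
clock: 6.32
eef_pos: [543.1, -81.5, 273.1]
tcp_rot: [3.141, -0.006, 3.068]
contact_force: [0.0, -0.6, -1.5]
opening: 0.654
```

```bash
python3 -c "
from go import *
from ov import *
f=snap('side','s5.png')
rel(544.3,-82.2,207,np.pi-.077)
e=r.sense()['eef_pos']; b=e[2]-188.4
draw(f,(275,220,435,340),5,[518.0,-168.3,-.077],chsegs(137.4,-52)+[((255,255,255),rect(25-5,78.6+9,96,56,b+40)),((255,255,255),rect(25-5,78.6+9,96,56,b))],'pics/s5z.png')
"
```

```text
t 6.37 pos [543.9 -81.8 275.1] [ 3.141 -0.004  3.067] F [ 0.4 -0.1 -1.1] op 0.651 q [-0.15  0.4   1.9   0.    0.85 -1.65]
move [-0.0007 -0.0004  0.0681] twist 0.0009
```

View pics/s5z.png

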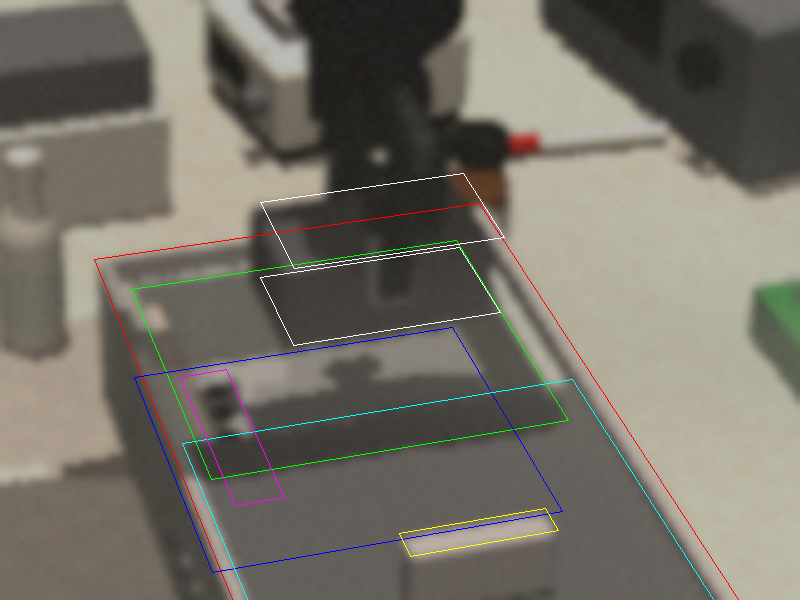

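Request:
apply_moves(
  motion="-1 -0.002 -0.0004 0.025 0;-1 -0.002 -0.0004 0.045 0;-1 -0.002 -0.0004 0.058 0;-1 -0.002 -0.0004 0.065 0;-1 -0.002 -0.0004 0.067 0;-1 -0.002 -0.0004 0.067 0",
)

```text
clock: 6.87
eef_pos: [546.8, -83.3, 210.4]
tcp_rot: [-3.142, 0.001, 3.066]
contact_force: [-0.4, 0.5, -1.1]
opening: 0.653
```

```bash
python3 -c "
from go import *
from ov import *
f=snap('side','s6.png')
rel(544.3,-82.2,203,np.pi-.077)
e=r.sense()['eef_pos']; b=e[2]-188.4
draw(f,(275,220,435,340),5,[518.0,-168.3,-.077],[((255,255,255),rect(20,78.6+9,96,56,b+40)),((255,255,255),rect(20,78.6+9,96,56,b))],'pics/s6z.png')
"
```

```text
t 6.92 pos [546.9 -83.4 210.8] [-3.141e+00  2.000e-03  3.066e+00] F [ 0.3  0.6 -0.6] op 0.651 q [-0.15  0.5   1.93  0.    0.71 -1.65]
move [0.0027 0.001  0.0078] twist 0.0005
```

View pics/s6z.png

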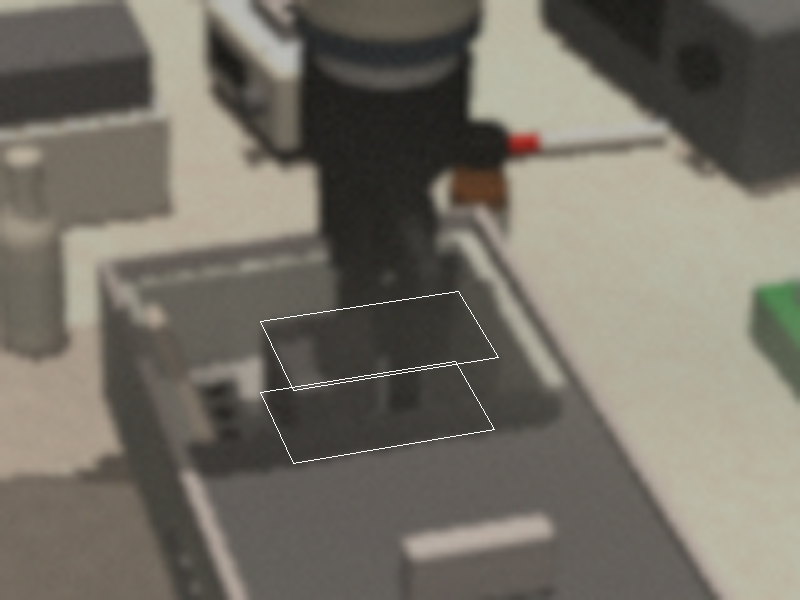

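Request:
apply_moves(
  motion="-1 0.001 0.0005 0.003 0;-1 0.001 0.0005 0.005 0;-1 0.001 0.0005 0.006 0;-1 0.001 0.0005 0.0065 0;-1 0.001 0.0005 0.0065 0",
)

```text
clock: 7.33
eef_pos: [545.3, -83.0, 203.5]
tcp_rot: [3.142, 0.0, 3.066]
contact_force: [-1.3, -0.6, 2.1]
opening: 0.65
```

Request:
apply_moves(
  motion="-1 0 0 0.0005 0;-1 0 0 0.001 0;-1 0 0 0.001 0",
)

```text
clock: 7.58
eef_pos: [545.3, -83.1, 203.3]
tcp_rot: [3.142, 0.0, 3.066]
contact_force: [-6.2, -0.3, 14.0]
opening: 0.653
```

Request:
apply_moves(
  motion="0.4 0 0 0 0;0.7 0 0 0 0;0.9 0 0 0 0;0.9 0 0 0 0;0.9 0 0 0 0;0.9 0 0 0 0",
)

```text
clock: 8.08
eef_pos: [545.3, -83.0, 202.1]
tcp_rot: [3.142, -0.0, 3.066]
contact_force: [-0.2, -0.3, 0.8]
opening: 0.948
```

```bash
python3 -c "
from go import *
f=snap('side','s7.png')
rel(544.3,-82.2,203,np.pi-.077)
cv2.imwrite('pics/s7z.png',cv2.resize(f['img'][220:340,275:435,::-1],None,fx=5,fy=5,interpolation=cv2.INTER_CUBIC))
"
```

```text
t 8.13 pos [545.3 -83.  202.1] [ 3.142 -0.     3.066] F [0.1 0.1 0.2] op 0.95 q [-0.15  0.52  1.93 -0.    0.7  -1.65]
move [ 0.001   0.0007 -0.0009] twist 0.0004
```

View pics/s7z.png

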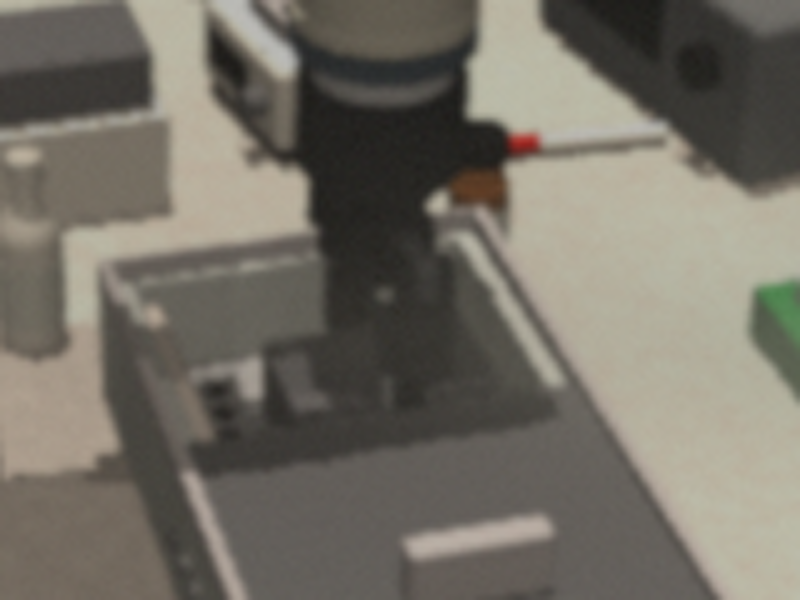

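Released. Straight up, slowly at first.

Request:
apply_moves(
  motion="0.9 0 0 -0.01 0;0.9 0 0 -0.025 0;0.9 0 0 -0.05 0;0.9 0 0 -0.09 0;0.9 0 0 -0.13 0;0.9 0 0 -0.17 0;0.9 0 0 -0.17 0",
)

```text
clock: 8.72
eef_pos: [547.3, -83.3, 380.8]
tcp_rot: [-3.141, 0.012, 3.066]
contact_force: [1.9, -0.2, 1.2]
opening: 0.949
```

```bash
python3 -c "
from go import *
f=snap('side','s8.png'); g=snap('top','t8.png')
import pickle; pickle.dump({'side':f,'top':g},open('f8.pkl','wb'))
print([(q,c,[(np.round(d['point']).tolist(),round(d['conf'],2)) for d in spotter.place_of(q,c)]) for q in('cover','clamp_bar') for c in('side','top')])
a=cv2.resize(f['img'][220:340,275:435,::-1],None,fx=5,fy=5,interpolation=cv2.INTER_CUBIC)
cv2.imwrite('pics/s8z.png',a)
# target: behind handle: handle local y
hx,hy=0,78.6-45-137.4; c,s=np.cos(-.077),np.sin(-.077)
for l in((0,hy),(0,hy-45),(0,hy-7-16),(0,hy+137.4-7-16)):
  print(l,518+c*l[0]-s*l[1],-168.3+s*l[0]+c*l[1])
l=(0,hy-50)
rel(518+c*l[0]-s*l[1],-168.3+s*l[0]+c*l[1],340,np.pi-.077)
"
```

```text
[('cover', 'side', [([290.0, 473.0, -2.0], 0.95), ([546.0, -86.0, 18.0], 0.65), ([538.0, -85.0, 32.0], 0.42)]), ('cover', 'top', [([292.0, 469.0, 1.0], 0.95), ([546.0, -89.0, 18.0], 0.45)]), ('clamp_bar', 'side', [([474.0, -88.0, 14.0], 0.59), ([543.0, -84.0, 33.0], 0.35)]), ('clamp_bar', 'top', [])]
(0, -103.80000000000001) 510.0152956798622 -271.792436906858
(0, -148.8) 506.5537186624614 -316.6591003057848
(0, -126.80000000000001) 508.2460452043018 -294.7242870885317
(0, 10.599999999999994) 518.8153936974322 -157.7314081771417
t 9.02 pos [544.6 -82.9 370.8] [ 3.141e+00 -3.000e-03  3.066e+00] F [ 0.7  0.9 -0.7] op 0.943 q [-0.15  0.28  1.83 -0.    1.04 -1.65]
move [ 0.0202 -0.241   0.0308] twist 0.0004
```

View pics/s8z.png

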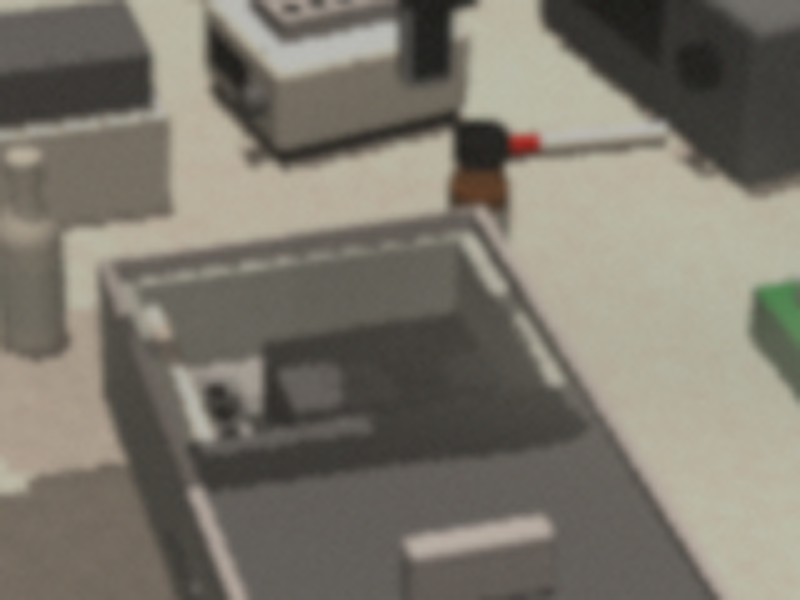

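View pics/t8.png

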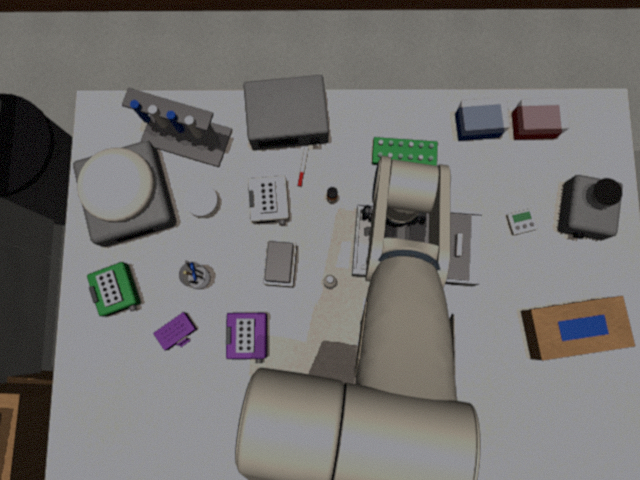

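Request:
apply_moves(
  motion="-1 0.005 -0.04 0 0;-1 0.01 -0.08 0 0;-1 0.01 -0.12 0 0;-1 0.015 -0.16 0 0;-1 0.02 -0.2 0 0;-1 0.02 -0.23 0 0;-1 0.02 -0.241 0.01 0;-1 0.02 -0.241 0.03 0;-1 0.02 -0.241 0.03 0;-1 0.02 -0.241 0.03 0",
)

```text
clock: 9.85
eef_pos: [506.5, -321.0, 340.0]
tcp_rot: [3.139, -0.004, 3.066]
contact_force: [-0.2, -0.2, -0.3]
opening: -0.0
```

```bash
python3 -c "
from go import *
from ov import *
f=snap('side','s9.png'); g=snap('top','t9.png')
draw(g,(340,190,500,300),5,[518.0,-168.3,-.077],chsegs(137.4,-52)[3:]+[((255,255,255),rect(21,78.6+7,96,56,55))],'pics/t9z.png')
c,s=np.cos(-.077),np.sin(-.077); l=(0,78.6-45-137.4-40)
rel(518+c*l[0]-s*l[1],-168.3+s*l[0]+c*l[1],256,np.pi-.077)
"
```

```text
t 9.95 pos [ 507.4 -321.   342.1] [ 3.141e+00 -1.000e-03  3.067e+00] F [-0.7 -0.6  0.3] op -0.002 q [-0.57  0.38  1.74  0.    1.02 -2.06]
move [0.001  0.0092 0.0861] twist 0.0007
```

View pics/t9z.png

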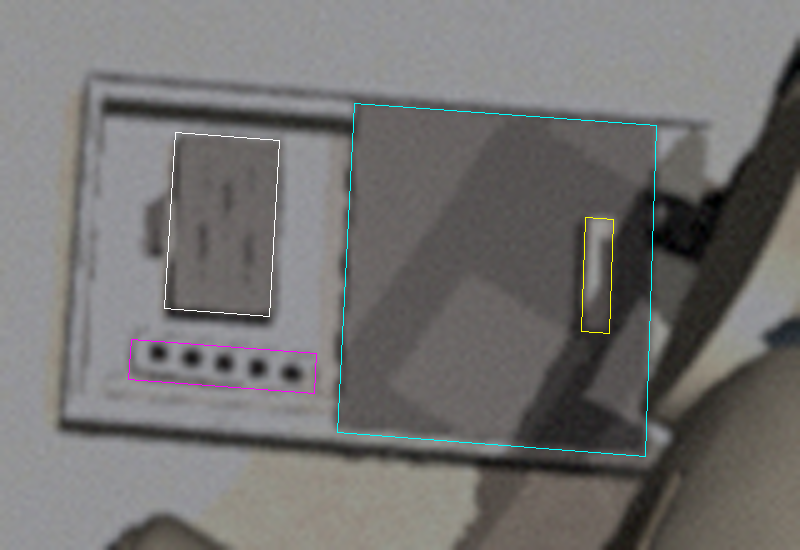

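View pics/s9.png

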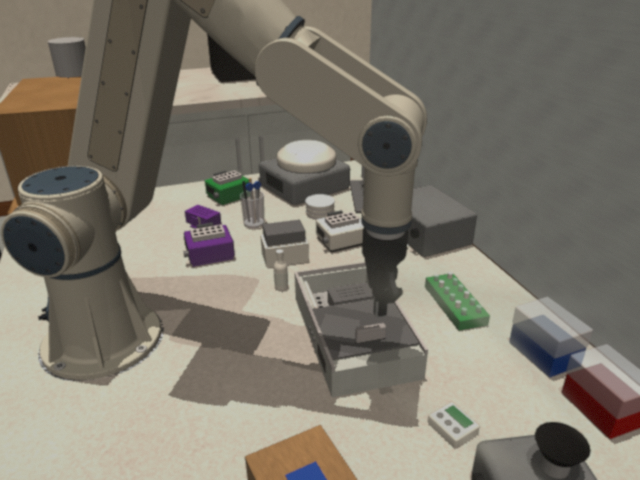

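Request:
apply_moves(
  motion="-1 0.001 0 0.035 0;-1 0.001 0 0.06 0;-1 0.001 0 0.075 0;-1 0.001 0 0.083 0;-1 0.001 0 0.083 0;-1 0.001 0 0.083 0",
)

```text
clock: 10.45
eef_pos: [506.7, -321.5, 260.0]
tcp_rot: [-3.141, 0.001, 3.067]
contact_force: [1.2, -1.1, 0.5]
opening: 0.0
```

```bash
python3 -c "
from go import *
c,s=np.cos(-.077),np.sin(-.077)
for l in((0,78.6-45-137.4-22),(0,78.6-45-22)): rel(518+c*l[0]-s*l[1],-168.3+s*l[0]+c*l[1],256,np.pi-.077)
"
```

```text
t 10.45 pos [ 506.7 -321.5  260. ] [-3.141e+00  1.000e-03  3.067e+00] F [ 1.2 -1.1  0.5] op 0.0 q [-0.57  0.48  1.8   0.    0.86 -2.06]
move [0.0005 0.0278 0.004 ] twist 0.0006
t 10.45 pos [ 506.7 -321.5  260. ] [-3.141e+00  1.000e-03  3.067e+00] F [ 1.2 -1.1  0.5] op 0.0 q [-0.57  0.48  1.8   0.    0.86 -2.06]
move [0.0002 0.1652 0.0039] twist 0.0006
```

Request:
apply_moves(
  motion="-1 0 0.01 0.003 0;-1 0 0.02 0.003 0;-1 0 0.026 0.003 0;-1 0 0.032 0.003 0;-1 0 0.038 0.003 0;-1 0 0.044 0.003 0;-1 0 0.052 0.003 0;-1 0 0.06 0.003 0;-1 0 0.068 0.003 0;-1 0 0.076 0.003 0;-1 0 0.084 0.003 0;-1 0 0.092 0.003 0;-1 0 0.1 0.003 0;-1 0 0.108 0.003 0;-1 0 0.116 0.003 0;-1 0 0.124 0.003 0;-1 0 0.132 0.003 0;-1 0 0.138 0.003 0;-1 0 0.142 0.003 0;-1 0 0.144 0.003 0",
)

```text
clock: 12.12
eef_pos: [517.0, -177.4, 256.1]
tcp_rot: [3.141, -0.0, 3.066]
contact_force: [1.2, -1.7, -0.6]
opening: -0.003
```

```bash
python3 -c "
from go import *
from ov import *
f=snap('side','s10.png')
draw(f,(285,235,435,385),4,[518.0,-168.3,-.077],chsegs(0,-52)[3:5],'pics/s10z.png')
c,s=np.cos(-.077),np.sin(-.077)
for l in((0,78.6-45-22),): rel(518+c*l[0]-s*l[1],-168.3+s*l[0]+c*l[1],256,np.pi-.077)
"
```

```text
t 12.17 pos [ 516.9 -177.4  256.1] [ 3.141e+00 -1.000e-03  3.066e+00] F [-0.5 -0.1 -0.1] op 0.001 q [-0.33  0.42  1.92  0.    0.8  -1.83]
move [-0.0005  0.0207  0.0001] twist 0.0006
```

View pics/s10z.png

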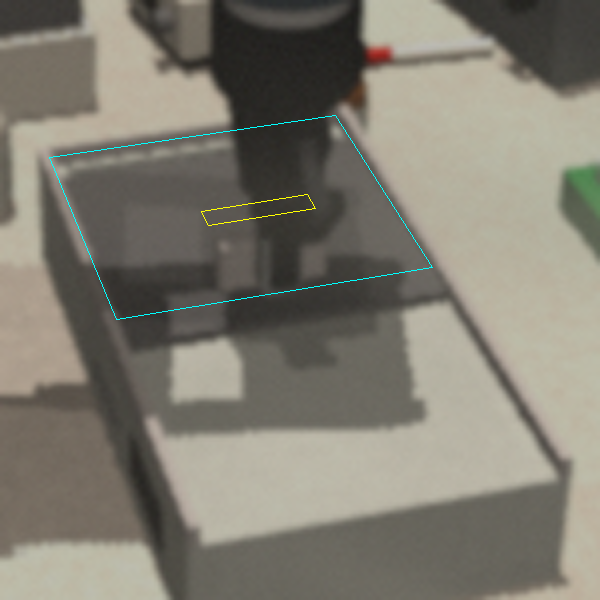

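Request:
apply_moves(
  motion="-1 0 0.005 0 0;-1 0 0.01 0 0;-1 0 0.014 0 0;-1 0 0.017 0 0;-1 0 0.018 0 0;-1 0 0.018 0 0",
)

```text
clock: 12.67
eef_pos: [518.3, -159.8, 256.1]
tcp_rot: [3.141, -0.0, 3.066]
contact_force: [-0.8, 0.1, -0.1]
opening: -0.003
```

Request:
apply_moves(
  motion="-1 0 0.001 0 0;-1 0 0.002 0 0;-1 0 0.003 0 0;-1 0 0.004 0 0",
)

```text
clock: 13.0
eef_pos: [518.6, -156.2, 256.1]
tcp_rot: [-3.142, -0.0, 3.066]
contact_force: [0.0, -1.0, 0.1]
opening: 0.004
```

```bash
python3 -c "
from go import *
from ov import *
f=snap('side','s11.png')
draw(f,(285,235,435,385),4,[518.0,-168.3,-.077],chsegs(0,-52)[3:5],'pics/s11z.png')
"
```

```text
(no output)
```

View pics/s11z.png

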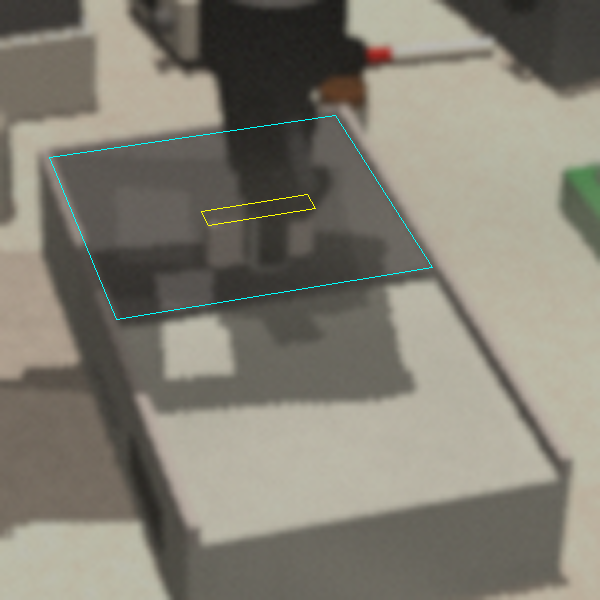

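Nearly shut; a few mm more until the force rises.

Request:
apply_moves(
  motion="-1 0 0.001 0 0;-1 0 0.002 0 0;-1 0 0.003 0 0;-1 0 0.003 0 0",
)

```text
clock: 13.38
eef_pos: [518.8, -153.6, 256.1]
tcp_rot: [-3.14, -0.0, 3.067]
contact_force: [-2.0, -6.6, -0.6]
opening: 0.0
```

Request:
apply_moves(
  motion="-1 0 0.001 0 0;-1 0 0.001 0 0;-1 0 0.001 0 0",
)

```text
clock: 13.63
eef_pos: [518.8, -153.3, 256.2]
tcp_rot: [-3.139, 0.0, 3.067]
contact_force: [-1.5, -10.9, -1.2]
opening: -0.003
```

Request:
apply_moves(
  motion="-1 0 -0.01 0 0;-1 0 -0.025 0 0;-1 0 -0.035 -0.02 0;-1 0 -0.05 -0.06 0;-1 0 -0.09 -0.09 0;-1 0 -0.13 -0.12 0;-1 0 -0.17 -0.12 0;-1 0 -0.21 -0.12 0;-1 0 -0.25 -0.12 0;-1 0 -0.25 -0.12 0;-1 0 -0.25 -0.12 0",
)

```text
clock: 14.55
eef_pos: [499.4, -404.5, 376.1]
tcp_rot: [-3.141, 0.001, 3.063]
contact_force: [0.2, 0.9, -0.9]
opening: -0.001
```

```bash
python3 -c "
from go import *
from ov import *
f=snap('side','s12.png'); g=snap('top','t12.png')
draw(g,(340,190,500,300),5,[518.0,-168.3,-.077],chsegs(0,-52)[3:5],'pics/t12z.png')
print([(c,[(np.round(d['point']).tolist(),round(d['conf'],2)) for d in spotter.place_of('hatch_grip',c)]) for c in('side','top')])
s=r.sense(); print(s['clock'],s['contact_force'],s['eef_pos'])
"
```

```text
[('side', [([526.0, -136.0, 87.0], 0.72), ([436.0, 418.0, 1.0], 0.2)]), ('top', [([524.0, -133.0, 87.0], 0.91)])]
14.75 [-0.29000163 -0.25200128 -0.68068634] [ 500.14244016 -400.24768303  375.8710628 ]
```

View pics/t12z.png

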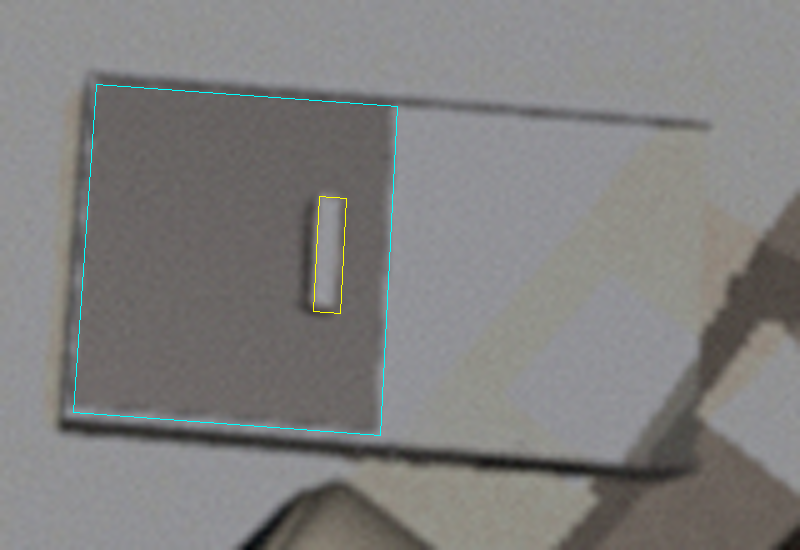

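View pics/s12.png

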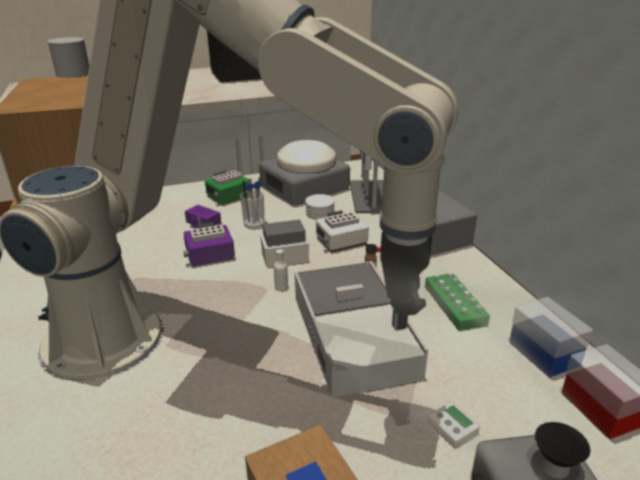

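View pics/t12.png

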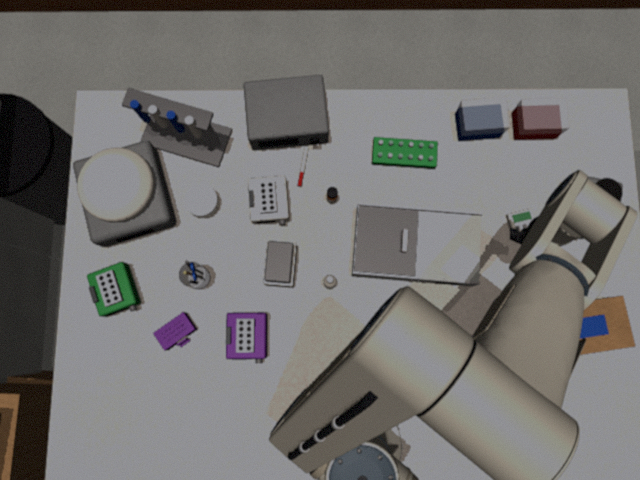

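```bash
python3 -c "
from rig import r
print(r.sign_off(), r.sense()['clock'])"
```

```text
the job is handed in; nothing more can be done
the job is handed in; nothing more can be done
```

The cover is off the heater and sits in the chamber's well beside the steel bar, and the hatch is shut. The job was handed in at about 14.8 s of the 58 s allowed.

- **Cover:** I pinched it across the tab (opening about 55 mm, so the tab was pressed in) and lifted it straight off. I lowered it onto the well floor until the wrist force reached about 14 N, then let go. The top picture before closing showed it the right way up, not tilted, tab sprung out and clear of the bar.
- **Hatch:** I pushed the handle with closed fingers until it stopped moving and the force rose to about 11 N, against about 2 N to slide it. In the last top picture the hatch and handle match the fully shut outline to within about 2 mm.
- **Everything else:** The bystanders and look-alikes look unmoved in the last pictures. The timer was partly hidden by the arm in the top view but looked in place in the side view. The bar and cover can no longer be seen under the shut hatch, so I last saw them just before closing it.
- **Disagreements:** The hatch handle detector read 3 to 7 mm off my own fit of the handle's position, mostly along x. I relied on the force stop and the fitted outline instead.

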